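Raise the tray-lane barrier and pass the case trays through

TASK

On the watch bench, push the counterweighted yellow barrier up past its balance point so that it stays raised by itself, then push the little stack of case trays along its lane, under the raised barrier, until it rests against the blue end stop. Push lightly with the fingertips: do not grip or force the barrier, do not lift or tip the trays, and leave the things standing around alone.

Things in the scene. Friction and masses are not known exactly. Their poses are not given: they have to be found in the camera images.
- lane: Fixed aluminium deck on the bench, top 4 mm up. Origin at bench level, mid-lane. The lane runs along y between grey rails (inner faces x = -75, +75 mm, tops 24 mm up, y -190 to +190). Trays start at the -y end; the blue stop is at the +y end. Deck covers x -130..+200, y -200..+200 mm. The barrier crosses at y = 0, its post at +x (far from the robot), its free end at -x.
- barrier (a joint): Barrier arm angle, rad: 0 level across the lane, 1.5 fully raised, nearly upright (both stops). It turns about the lane's y axis: the free end swings up and towards +x. Balance point about 0.85: below it the arm falls back, beyond it it tips over by itself and settles slowly at 1.5. Lifting at the orange end takes 1 to 2 N when slow; the hinge is damped, so fast pushing takes more.
- barrier_pin (a point): Hinge pin, at lane x = +135, y = 0, 100 mm above the bench; axes as the lane's. Two grey cheek plates, 40 mm along x, stand at y = -25..-19 and +19..+25 mm, tops 120 mm above the bench. The steel counterweight (60 mm diameter) is above the pin when the arm is level and swings away from the robot as the arm rises.
- barrier_end (a point): Centre of the orange end sleeve (24 mm diameter, 50 mm long), on the axis of the tube, 250 mm from the pin. Level: at lane x = -115 mm, 100 mm above the bench, free space below and beside it. Moves with the arm, arm's axes. The tube (20 mm diameter, yellow and black) runs 275 mm along -x from the pin; a white skirt hangs below it, 80 to 190 mm from the pin, down to 42 mm above the bench.
- tray: Loose stack of two dark grey trays joined as one piece, white pockets on top holding steel watch cases: 142 mm along its x, 120 mm along its y, 64 mm high, 0.45 to 0.85 kg. Origin at the centre of its underside, on the deck; axes as the lane's. The level barrier's skirt blocks its way.
- tray_back (a point): Point on the tray stack's back wall (its -y side, flat and upright), halfway along it and 25 mm above its underside: push here towards the lane's +y.
- end_stop (a point): Middle of the face of the blue end stop that the trays come to rest against (lane y = +170 mm). The stop is 150 mm wide, its top 34 mm above the bench. The tray's centre is then at lane y = +110 mm.
- oil_jar: Loose amber jar with a black cap, 44 mm diameter, 60 mm high; origin at the centre of its underside. To be left alone.
- carton: Loose white carton 60 x 50 mm, 90 mm high; origin at the centre of its underside. To be left alone.
- blower: Loose black rubber dust blower, 54 mm diameter, 75 mm high; origin at the centre of its underside. To be left alone.
- loose_case: Loose steel watch case ring, 42 mm diameter, 10 mm high; origin at the centre of its underside. To be left alone.
Things that resemble listed ones, but are neither listed nor needed, are in the scene too. Of the things that look like the tray, take the one that is farthest to the robot's right at the start.

How it is judged:
On the way, in this order (a step that is already met when the one before it is completed fails the run):
1. the barrier stays fully raised by itself, the robot not touching it, the trays still on the near side of it (value of joint barrier above 1.4 rad and contact force between each of the fingers, the arm and barrier below 0.05 N and y of tray in the frame of lane below -0.03 m), for 0.3 s.
2. the tray stack is against the end stop (y of tray in the frame of lane above 0.1 m), for 0.2 s.
At the end, for the whole second after the job is handed in: The barrier stands raised by itself (joint above 1.4 rad), and the tray stack lies flat on the deck at rest against the end stop (gap under 10 mm) (value of joint barrier above 1.4 rad and y of tray in the frame of lane above 0.1 m and angle between tray's own z axis and vertical below 0.06 rad and height (world z) of tray below 0.009 m and linear speed of tray below 0.01 m/s); the robot touches nothing.
It fails at once if the tray stack is lifted (more than 12 mm) or tipped (height (world z) of tray above 0.016 m or angle between tray's own z axis and vertical above 0.2 rad).
It fails at once if the barrier is gripped or forced (more than 25 N) (contact force between the fingers and barrier above 25 N).
It fails at once if the jar, carton, blower or loose watch case is moved (more than 20 mm) or knocked over (distance of any of oil_jar, carton, blower, loose_case from where it was at the start of the episode above 0.02 m or angle between any of oil_jar, carton, blower, loose_case's own z axis and vertical above 0.4 rad).
It also fails if it takes over 58 s, if anything falls off the work surface, if the arm or the gripper's body presses on something with over 40 N, if the wrist force passes 120 N, or if a joint passes its speed limit or range.

ROBOT

A 7-joint arm with a two-finger parallel gripper is mounted at the origin on the work surface. World frame = base frame: x ahead of the robot, y to its left, z up, the work surface at z = 0. Lengths are in m, angles in rad, forces in N, time in s.
With the tool pointing down it reaches from about 0.4 to 0.85 m from the base axis. Payload 10.4 kg.
Tool frame: the origin (TCP) lies at the very end of the fingers, on their centre line; the grasp point (between the pads) lies 19 mm behind it; z points along the fingers, y is the line along which they close (so a half turn about z gives the same grasp; the last joint's range is limited). The gripper opens to 85 mm and grips with 20 to 120 N. Pads are 22 mm wide; open, the fingers measure 114 mm over their backs; the gripper's body (76 mm by 85 mm) begins 54 mm behind the grasp point. The pads swing forward as they close: fully open they stand 13 mm farther back than shut.
Start: joints at [1.2, 0.332, -0.065, 1.46, 0.022, 1.35, -0.088], TCP at [0.213, -0.588, 0.231] pointing down, gripper open.
Joint ranges: [-2.6, 2.6], [-0.5, 2.12], [-1.47, 1.34], [0.16, 2.42], [-1.27, 4.41], [0.06, 2.06], [-2.6, 2.6]. Speed limits (rad/s): [2.22, 2.22, 2.79, 2.79, 3.14, 3.14, 3.14].

INTERFACE

Orientations are given as a unit quaternion [x, y, z, w].
In Python, from workcell import * gives the robot as it stands.
- The arm moves only by the tool step_arm, never from a script. Its argument "commands" is one flat list of numbers, 7 for each row, row after row: the finger opening in mm, from 0 to 85.4, then the shift along the world's x, y, z as a fraction of full scale, then the turn, a rotation vector about the world's x, y, z as a fraction of full scale. A call has exactly 10 rows; each row is the pose to reach, as a shift and turn from the pose commanded when the call began, turning the shorter way round; what a row does not reach only later rows make up. Full scale, the value 1, is 0.6 m for a shift and pi rad for a turn. A row lasts 1/8 s, in which the tool goes at most 62.5 mm and 10.7 degrees, less where a joint would pass 70% of its speed; a pose out of reach is approached as far as the arm can. A call with a number of a shift or a turn outside -1 to 1 is refused whole. A call with a gripper value outside its range is refused whole. The fingers move at their own pace and stop on an object; "squeeze" is the grip in N (left out, the last holds). Time passes only in rows, so rows that repeat a pose let the fingers close, or fill a call up. It gives the time, the measured TCP pose, the force, the opening and the grip force at its end, in the units of the state.
- get_obs(): the state, without advancing time (a new reading comes with each control period).
- camera(name): name is "side" or "top"; returns the picture (384x512x3 uint8, red, green, blue); there is no depth.
- camera_params(name): a dict with "mtx" (3x3 intrinsics, pixels), "dist" ([k1, k2, p1, p2, k3] as OpenCV has them; the pictures are not rectified), "extrinsics" (4x4, takes a point from world to camera coordinates). Camera axes: x right, y down, z forward; pixel columns grow to the right and rows downward; lengths in m; the calibration is good to about 2 mm. A picture is of the moment at which its call begins. camera_params takes no time and is no camera call.
- hand_in(): hands the job in; it is judged then, once.
The state is a dict: "clock": time; "joint_pos": joint angles; "joint_velocities": joint speeds; "tau": joint torques, N m; "position": TCP position; "ee_rot": TCP orientation; "ft_force": force on the tool from outside, world axes, zero at the start; "torque": the same for the moment, N m; "grip_width": opening from 0.0 (shut) to 1.0 (fully open); "grasp_force": force on a finger pad.
Only numpy, scipy, OpenCV 4.12 (cv2) and the standard library are available. Lean on these libraries where they do the work, as an engineer would, in place of code of your own. Each camera call takes 0.05 s, during which the arm holds its last target. There are 200 camera calls.

## Working session

There is one attempt and no reset: what is moved stays moved. The work goes in short steps, Python scripts to look and compute and a tool call to move; the robot and the scene stay as the last step left them, time stands still between calls to the robot, and variables do not carry over. Pictures are saved under pics/ and viewed, at most 10 in all, crops included, and the job is handed in when it is done.

Besides the shell and the picture viewer there is one more tool, called after "Call:" by a JSON object that holds its "name" and its "arguments", one argument or row to a line. step_arm: Moves the arm, as the interface text tells. Its arguments: {"type":"object","properties":{"commands":{"type":"array","items":{"type":"number"}},"squeeze":{"type":"number"}},"required":["commands"]}

```bash
mkdir -p pics; cat > h.py <<'E'
from workcell import *
import numpy as np, cv2
def snap(n,f):
    im=cv2.cvtColor(camera(n),cv2.COLOR_RGB2BGR); cv2.imwrite('pics/'+f+'.png',im); return im
def ray(n,px):
    p=camera_params(n);K=np.array(p['mtx']);d=np.array(p['dist']);E=np.array(p['extrinsics'])
    u=cv2.undistortPoints(np.array([[px]],float),K,d)[0,0]
    R=E[:3,:3];t=E[:3,3];return -R.T@t,R.T@np.array([u[0],u[1],1])
def at(n,px,z):
    o,d=ray(n,px);return o+d*(z-o[2])/d[2]
def proj(n,P):
    p=camera_params(n);E=np.array(p['extrinsics'])
    return cv2.projectPoints(np.array(P,float).reshape(-1,3),cv2.Rodrigues(E[:3,:3])[0],E[:3,3],np.array(p['mtx']),np.array(p['dist']))[0][:,0]
E
python3 - <<'E'
from h import *
a=snap('top','top1');b=snap('side','side1')
cv2.imwrite('pics/both.png',cv2.resize(np.hstack([a,b]),(800,300)))
for n in('top','side'):print(ray(n,(256,192)))
print(get_obs())
E
```

```text
(array([ 0.2951125 , -0.00546869,  1.53754555]), array([ 0.19250348,  0.00757299, -0.98129629]))
(array([ 0.49978556, -0.90226491,  0.96973531]), array([ 0.06851048,  0.69944328, -0.71144472]))
{'clock': 0.1, 'joint_pos': array([ 1.20041247,  0.33275642, -0.06470327,  1.46089911,  0.02163383,
        1.34992086, -0.08850492]), 'joint_velocities': array([-0.00071169, -0.00201525,  0.00103902, -0.00290943,  0.0010461 ,
        0.00023907, -0.00044495]), 'tau': array([ 2.21177470e-03, -6.26747131e+01,  4.98218962e-02, -3.92432749e+01,
        1.63483940e-02,  6.98020449e-03, -7.10672293e-05]), 'position': array([ 0.21287345, -0.58724786,  0.23060821]), 'ee_rot': array([ 9.84916431e-01,  1.73029505e-01, -1.57266699e-04, -6.24153241e-04]), 'ft_force': array([ 0.39613307, -0.58154837,  0.70104696]), 'torque': array([ 0.01400876,  0.01319258, -0.0011256 ]), 'grasp_force': 0.0, 'grip_width': 1.0010773831070867}
```

View pics/top1.png

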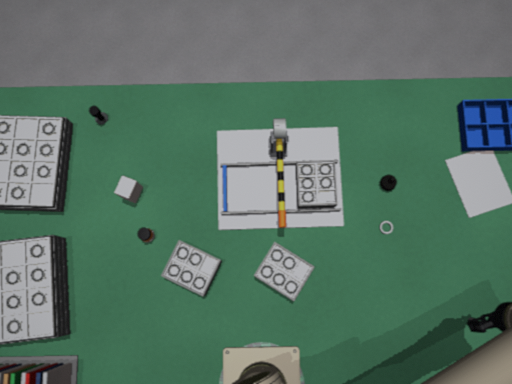

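View pics/side1.png

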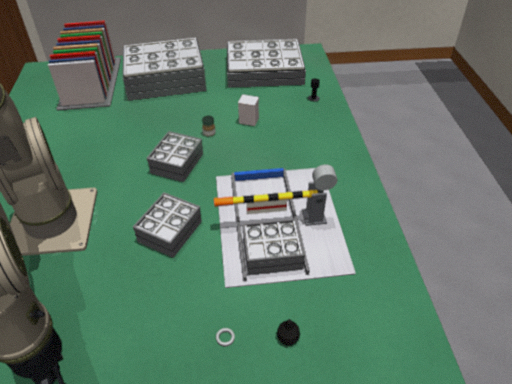

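The top view has the lane's tray at (316,185). The look-alikes are loose stacks at (284,271) and (192,268) and big stacks at (30,165) and (25,290). The rightmost is the one in the lane. The barrier's orange end is at (282,218), the blower at (388,183), and the ring at (386,227). I'll check it in a close crop.

```bash
python3 - <<'E'
from h import *
a=cv2.imread('pics/top1.png')
cv2.imwrite('pics/c1.png',cv2.resize(a[115:245,205:405],(800,520),interpolation=cv2.INTER_CUBIC))
E
```

```text
(no output)
```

View pics/c1.png

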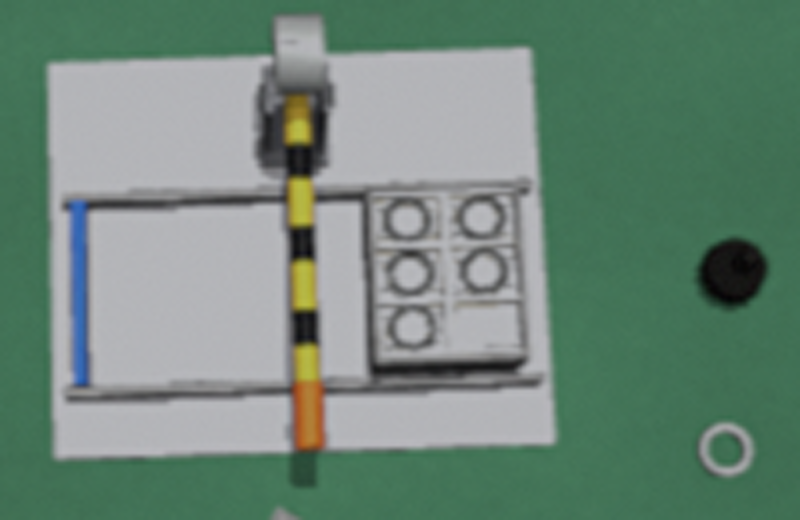

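The crop shows the lane tray (tray top spans crop x 365–525, y 190–365) with five cases, two rails, the blue stop on the left, and the orange end at crop (309,415). Deck corners in crop pixels: (47,63), (532,47), (555,443), (55,459).

```bash
python3 - <<'E'
from h import *
c=lambda x,y:(x/4+204.6,y/4+114.6)
px=[c(47,63),c(532,47),c(555,443),c(55,459)]
L=np.array([[.2,.2],[.2,-.2],[-.13,-.2],[-.13,.2]])
W=np.array([at('top',p,.004)[:2] for p in px])
U,S,V=np.linalg.svd((L-L.mean(0)).T@(W-W.mean(0)));R=(U@V).T
t=W.mean(0)-R@L.mean(0);print(W,t,np.degrees(np.arctan2(R[1,0],R[0,0])),(W-(L@R.T+t)).round(4).tolist())
q=lambda n,p,z:(R.T@(at(n,p,z)[:2]-t)).round(4)
print('end',q('top',c(309,415),.112),'tip',q('top',c(310,448),.1),'trayTL',q('top',c(368,190),.068),'BR',q('top',c(525,360),.068),'TR',q('top',c(519,187),.068),'BL',q('top',c(373,364),.068))
print('stop',q('top',c(86,290),.034),'blower',at('top',c(733,270),.04),'ring',at('top',c(726,450),.01),'tray2 top',at('top',(284,271),.064),at('top',(283,244),.06))
np.savez('lane.npz',R=R,t=t)
def w(x,y):return (R@np.array([x,y])+t).round(4)
print('end w',w(-.115,0),'side check',proj('side',[*w(-.115,0),.1]),proj('side',[*w(0,-.18),.068]))
print('u_x',R[:,0],'u_y',R[:,1])
from scipy.spatial.transform import Rotation as Ro
print(Ro.from_quat(get_obs()['ee_rot']).as_matrix().round(3))
E
```

```text
[[ 0.8070645   0.13423555]
 [ 0.81234367 -0.26814925]
 [ 0.48200665 -0.27026021]
 [ 0.47687411  0.1287102 ]] [ 0.60957493 -0.06930035] 0.7111826571878831 [[-0.0, 0.0011], [0.0003, -0.0013], [-0.0001, 0.0006], [-0.0002, -0.0004]]
end [-0.1163  0.0008] tip [-0.1395  0.0005] trayTL [ 0.0661 -0.0546] BR [-0.0728 -0.1692] TR [ 0.0646 -0.1729] BL [-0.0721 -0.0522]
stop [0.0004 0.1703] blower [ 0.6124588  -0.41164928  0.04      ] ring [ 0.4730804  -0.40428789  0.01      ] tray2 top [ 0.33980496 -0.0741846   0.064     ] [ 0.4214797  -0.07364666  0.06      ]
end w [ 0.4946 -0.0707] side check [[223.26477201 201.04812067]] [[276.51084028 259.37663459]]
u_x [0.99992297 0.01241216] u_y [-0.01241216  0.99992297]
[[ 0.94   0.341 -0.001]
 [ 0.341 -0.94   0.001]
 [-0.    -0.001 -1.   ]]
```

```bash
cat >> h.py <<'E'
from scipy.spatial.transform import Rotation as Ro
_l=np.load('lane.npz');R2,t2=_l['R'],_l['t']
def rot(deg):
    a=np.radians(deg);y=np.array([*R2[:,0],0]);f=np.array([*R2[:,1],0])
    z=f*np.sin(a)+np.array([0,0,-np.cos(a)]);return np.column_stack([np.cross(y,z),y,z])
def cmd(lx,ly,z,deg,p0=None,q0=None):
    "fractions from the pose p0,q0 (measured if absent) to the lane pose"
    o=get_obs();p0=o['position'] if p0 is None else np.array(p0);q0=o['ee_rot'] if q0 is None else q0
    P=np.array([*(R2@[lx,ly]+t2),z])
    return np.r_[(P-p0)/.6,(Ro.from_matrix(rot(deg))*Ro.from_quat(q0).inv()).as_rotvec()/np.pi].round(4)
def lane():
    o=get_obs();p=o['position'];m=Ro.from_quat(o['ee_rot']).as_matrix()
    print('t',o['clock'],'lane',(R2.T@(p[:2]-t2)).round(4),'z',p[2].round(4),'\nerr45',np.degrees((Ro.from_matrix(rot(45))*Ro.from_matrix(m).inv()).as_rotvec()).round(1),'J',o['joint_pos'].round(2),'F',o['ft_force'].round(2),'g',o['grip_width'].round(2))
E
python3 -c "
from h import *
print(cmd(-.12,-.13,.20,45));lane()"
```

```text
[ 0.4639  0.6441 -0.051   0.2184 -0.1516  0.3716]Traceback (most recent call last):
  File "<string>", line 3, in <module>
    print(cmd(-.12,-.13,.20,45));lane()
                                 ~~~~^^
  File "h.py", line 26, in lane
    print('t',o['clock'],'lane',(R2.T@(p[:2]-t2)).round(4),'z',p[2].round(4),'\nerr45',np.degrees((Ro.from_matrix(rot(45))*Ro.from_matrix(m).inv()).as_rotvec()).round(1),'J',o['joint_pos'].round(2),'F',o['ft_force'].round(2),'g',o['grip_width'].round(2))
                                                                                                                                                                                                                                     ^^^^^^^^^^^^^^^^^^^^^
AttributeError: 'float' object has no attribute 'round'
```

Call:
{"name": "step_arm", "arguments": {
  "commands": [0,0.05,0.07,0,0.022,-0.015,0.037,0,0.1,0.14,0,0.044,-0.03,0.074,0,0.15,0.2,0,0.066,-0.045,0.11,0,0.2,0.27,0,0.09,-0.06,0.15,0,0.25,0.34,0,0.11,-0.08,0.19,0,0.3,0.41,0,0.13,-0.09,0.22,0,0.35,0.48,0,0.15,-0.11,0.26,0,0.4,0.55,0,0.175,-0.12,0.3,0,0.44,0.61,-0.03,0.2,-0.14,0.34,0,0.464,0.644,-0.05,0.218,-0.152,0.372]
}}

```text
clock: 1.35
position: [0.4919, -0.1993, 0.2004]
ee_rot: [0.647, 0.659, 0.271, -0.273]
ft_force: [0.4, 0.4, -0.2]
grip_width: 0.0
grasp_force: 0.0
```

```bash
sed -i "s/o\['grip_width'\].round(2)/o['grip_width']/" h.py; python3 -c "
from h import *
lane();print(cmd(-.12,-.10,.159,45));print(cmd(-.12,0,.059,45))"
```

```text
t 1.35 lane [-0.1193 -0.1285] z 0.2004 
err45 [-0.2  0.2 -0.3] J [ 1.01  0.56 -0.49  1.48 -0.4   1.61  0.63] F [ 0.4   0.37 -0.2 ] g 0.00039980759668963695
[-0.0018  0.0475 -0.0689 -0.001   0.0012 -0.0014]
[-0.0039  0.2141 -0.2356 -0.001   0.0012 -0.0014]
```

Call:
{"name": "step_arm", "arguments": {
  "commands": [0,0,0.02,-0.04,0,0,0,0,0,0.047,-0.069,0,0,0,0,0,0.07,-0.09,0,0,0,0,0,0.09,-0.112,0,0,0,0,-0.001,0.115,-0.137,0,0,0,0,-0.002,0.14,-0.162,0,0,0,0,-0.003,0.165,-0.187,0,0,0,0,-0.003,0.19,-0.212,0,0,0,0,-0.004,0.214,-0.236,0,0,0,0,-0.004,0.214,-0.236,0,0,0]
}}

```text
clock: 2.6
position: [0.4884, -0.0716, 0.0592]
ee_rot: [0.649, 0.658, 0.27, -0.272]
ft_force: [-0.0, -1.1, 0.6]
grip_width: 0.002
grasp_force: 0.0
```

```bash
python3 - <<'E'
from h import *
lane();a=snap('side','s2')[130:290,180:380];b=snap('top','t2')[130:290,205:365]
cv2.imwrite('pics/c2.png',np.hstack([cv2.resize(a,(430,344)),cv2.resize(b,(344,344))]))
p=np.array([-.12,.059])
for th in np.linspace(0,1.1,12):
    f=lambda t:.255*np.array([-np.cos(t),np.sin(t)])+.03*np.array([-np.sin(t),-np.cos(t)])
    print(th.round(2),((f(th)-f(0))/.6).round(3))
E
```

```text
t 2.6 lane [-0.1212 -0.0008] z 0.0592 
err45 [-0.   0.1 -0.1] J [ 0.92  0.61 -0.54  1.78 -0.43  1.22  0.66] F [-0.04 -1.05  0.65] g 0.0018598880042274154
0.0 [0. 0.]
0.1 [-0.003  0.043]
0.2 [-0.001  0.085]
0.3 [0.004 0.128]
0.4 [0.014 0.169]
0.5 [0.028 0.21 ]
0.6 [0.046 0.249]
0.7 [0.068 0.286]
0.8 [0.093 0.32 ]
0.9 [0.122 0.352]
1.0 [0.153 0.381]
1.1 [0.188 0.406]
```

View pics/c2.png

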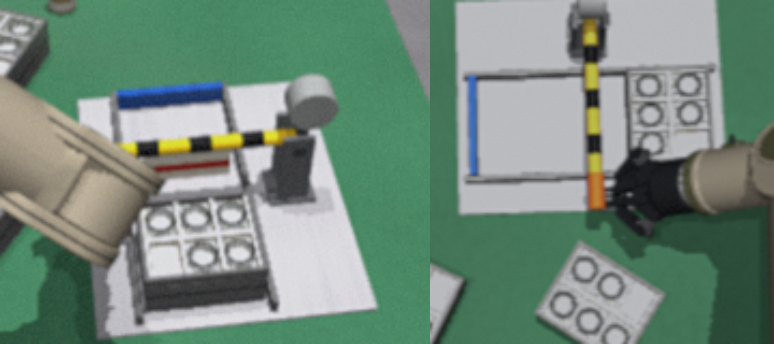

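The fingers are under the orange sleeve (crop (597,190)), and the tray hasn't moved. Lifting along the arc.

Call:
{"name": "step_arm", "arguments": {
  "commands": [0,0,0,0.02,0,0,0,0,0,0,0.043,0,0,0,0,0,0,0.065,0,0,0,0,0,0,0.085,0,0,0,0,0.002,0,0.107,0,0,0,0,0.004,0,0.128,0,0,0,0,0.009,0,0.149,0,0,0,0,0.014,0,0.169,0,0,0,0,0.021,0,0.19,0,0,0,0,0.028,0,0.21,0,0,0]
}}

```text
clock: 3.95
position: [0.5061, -0.0726, 0.1866]
ee_rot: [0.649, 0.658, 0.27, -0.271]
ft_force: [0.6, -0.1, -0.9]
grip_width: 0.002
grasp_force: 0.5
```

Call:
{"name": "step_arm", "arguments": {
  "commands": [0,0.009,0,0.02,0,0,0,0,0.018,0,0.039,0,0,0,0,0.029,0,0.058,0,0,0,0,0.04,0,0.076,0,0,0,0,0.052,0,0.093,0,0,0,0,0.065,0,0.11,0,0,0,0,0.079,0,0.126,0,0,0,0,0.094,0,0.142,0,0,0,0,0.109,0,0.157,0,0,0,0,0.125,0,0.171,0,0,0]
}}

```text
clock: 5.2
position: [0.5815, -0.0728, 0.2889]
ee_rot: [0.649, 0.658, 0.27, -0.271]
ft_force: [0.6, -0.0, -0.1]
grip_width: -0.0
grasp_force: 0.0
```

```bash
python3 - <<'E'
from h import *
lane();a=snap('side','s3')[60:290,180:380];b=snap('top','t3')[90:290,205:405]
cv2.imwrite('pics/c3.png',np.hstack([cv2.resize(a,(400,460)),cv2.resize(b,(400,460))]))
E
```

```text
t 5.2 lane [-0.0281 -0.0031] z 0.2889 
err45 [0.  0.2 0. ] J [ 0.83  0.5  -0.58  1.38 -0.48  1.58  0.35] F [ 0.62 -0.03 -0.06] g -0.0004480607843920538
```

View pics/c3.png

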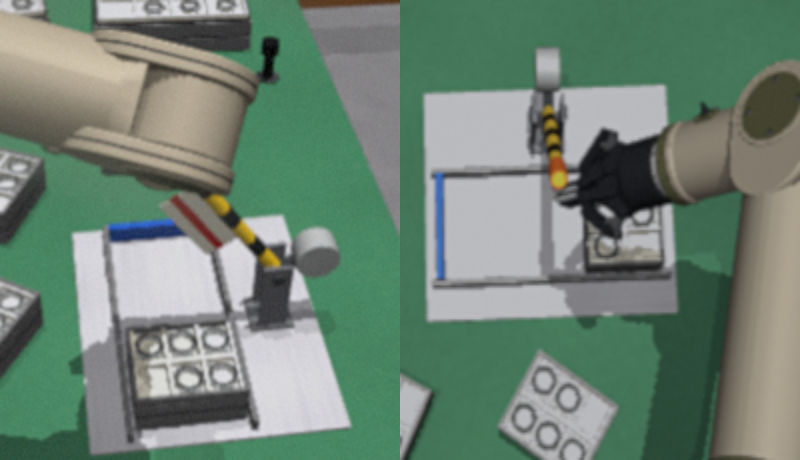

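The barrier is up past about 0.9 rad with almost no force on the fingers (orange end at crop (560,175)). One small extra nudge, then I retreat.

Call:
{"name": "step_arm", "arguments": {
  "commands": [0,0.017,0,0.013,0,0,0,0,0.034,0,0.025,0,0,0,0,0.052,0,0.036,0,0,0,0,0.06,0,0.04,0,0,0,0,0.04,0,0.02,0,0,0,0,-0.03,0,0,0,0,0,0,-0.1,-0.05,0,0,0,0,0,-0.1,-0.15,0,0,0,0,0,-0.1,-0.25,0,0,0,0,0,-0.1,-0.35,0,0,0,0]
}}

```text
clock: 6.55
position: [0.5202, -0.2847, 0.2883]
ee_rot: [0.649, 0.657, 0.27, -0.271]
ft_force: [0.5, -0.1, 0.4]
grip_width: 0.0
grasp_force: 0.0
```

```bash
python3 - <<'E'
from h import *
lane();print(cmd(-.02,-.25,.16,30),cmd(-.02,-.215,.03,30))
a=snap('side','s4')[60:290,180:380];b=snap('top','t4')[90:290,205:405]
cv2.imwrite('pics/c4.png',np.hstack([cv2.resize(a,(400,460)),cv2.resize(b,(400,460))]))
E
```

```text
t 6.55 lane [-0.0921 -0.2143] z 0.2883 
err45 [0.  0.1 0.1] J [ 1.    0.66 -0.47  1.12 -0.37  1.85  0.54] F [ 0.52 -0.13  0.44] g 0.00019967645433420205
[ 1.208e-01 -5.800e-02 -2.138e-01 -8.310e-02 -2.000e-04  2.000e-04] [ 1.201e-01  4.000e-04 -4.304e-01 -8.310e-02 -2.000e-04  2.000e-04]
```

View pics/c4.png

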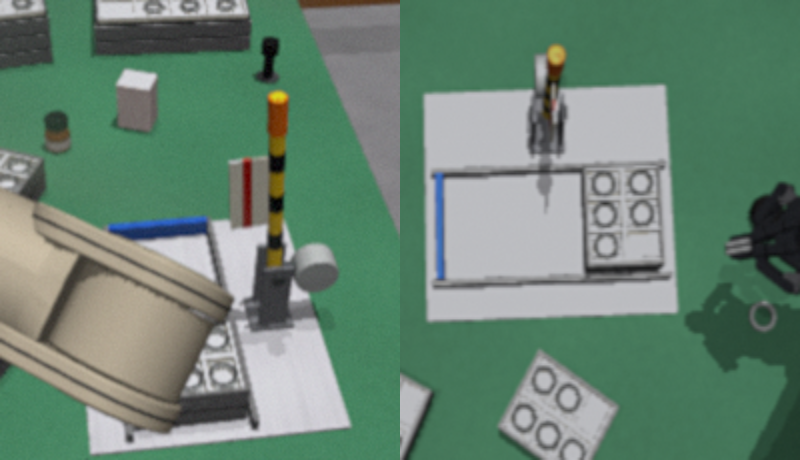

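The barrier stands fully upright (orange top at crop (278,110) in the side view), and the trays are untouched. Next I open to 60 mm and go down behind the trays.

Call:
{"name": "step_arm", "arguments": {
  "commands": [60,0.04,-0.01,-0.04,-0.03,0,0,60,0.08,-0.01,-0.1,-0.06,0,0,60,0.12,-0.01,-0.16,-0.083,0,0,60,0.12,-0.01,-0.22,-0.083,0,0,60,0.12,-0.01,-0.28,-0.083,0,0,60,0.12,-0.01,-0.33,-0.083,0,0,60,0.12,-0.01,-0.37,-0.083,0,0,60,0.12,-0.01,-0.41,-0.083,0,0,60,0.12,-0.01,-0.435,-0.083,0,0,60,0.12,-0.01,-0.435,-0.083,0,0]
}}

```text
clock: 7.9
position: [0.5924, -0.2885, 0.0263]
ee_rot: [0.679, 0.687, 0.182, -0.185]
ft_force: [0.1, -1.0, 0.6]
grip_width: 0.7
grasp_force: 0.0
```

```bash
python3 - <<'E'
from h import *
lane();print(cmd(-.02,.05,.03,30))
a=snap('side','s5')[160:390,180:380];b=snap('top','t5')[90:290,205:405]
cv2.imwrite('pics/c5.png',np.hstack([cv2.resize(a,(400,460)),cv2.resize(b,(400,460))]))
E
```

```text
t 7.9 lane [-0.0199 -0.2189] z 0.0263 
err45 [14.9  0.1 -0. ] J [ 0.85  0.85 -0.4   1.26 -0.15  1.36  0.59] F [ 0.07 -1.    0.58] g 0.6998966441853167
[-0.0057  0.4482  0.0062 -0.0005 -0.0005  0.    ]
```

View pics/c5.png

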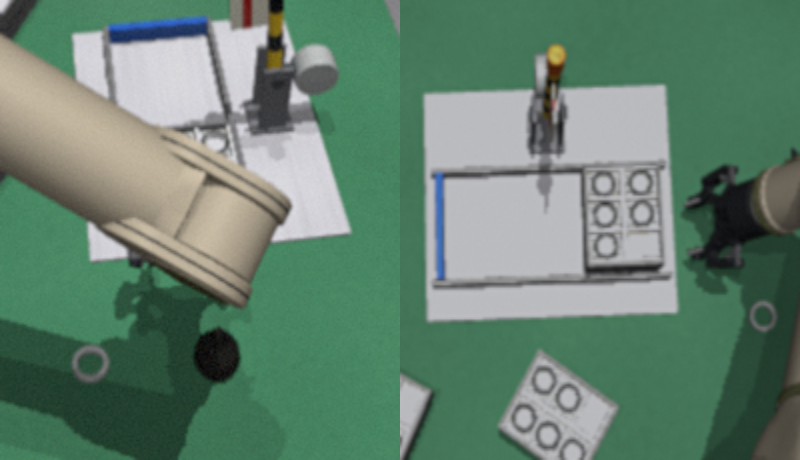

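Call:
{"name": "step_arm", "arguments": {
  "commands": [60,0,0.02,0.004,0,0,0,60,0,0.04,0.004,0,0,0,60,0,0.055,0.004,0,0,0,60,0,0.065,0.004,0,0,0,60,0,0.08,0.004,0,0,0,60,0,0.1,0.004,0.01,0,0,60,-0.001,0.12,0.004,0.02,0,0,60,-0.002,0.14,0.004,0.03,0,0,60,-0.002,0.16,0.004,0.04,0,0,60,-0.002,0.18,0.004,0.05,0,0]
}}

```text
clock: 9.25
position: [0.5916, -0.1819, 0.0295]
ee_rot: [0.663, 0.67, 0.235, -0.237]
ft_force: [0.3, -4.5, -0.6]
grip_width: 0.703
grasp_force: 2.5
```

```bash
python3 - <<'E'
from h import *
lane();print(cmd(-.02,.04,.029,45))
a=snap('side','s6')[160:390,180:380];b=snap('top','t6')[90:290,205:405]
cv2.imwrite('pics/c6.png',np.hstack([cv2.resize(a,(400,460)),cv2.resize(b,(400,460))]))
E
```

```text
t 9.25 lane [-0.0194 -0.1124] z 0.0295 
err45 [6.  0.2 0.1] J [ 0.85  0.83 -0.48  1.39 -0.26  1.31  0.57] F [ 0.33 -4.47 -0.59] g 0.7029569426405403
[-0.0041  0.2539 -0.0008  0.0332  0.0009  0.0007]
```

View pics/c6.png

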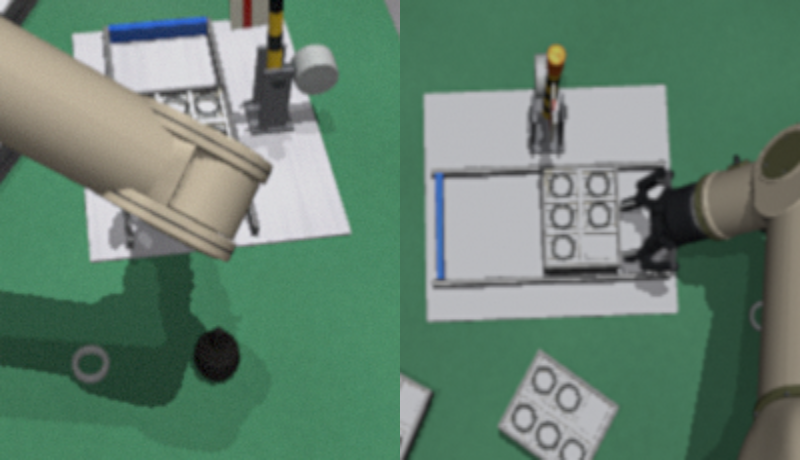

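The tray is sliding straight (now at crop x 543–618, against the fingers) at about 4 N. The wall is about 6 mm ahead of the TCP, so there is about 0.157 m left to push.

Call:
{"name": "step_arm", "arguments": {
  "commands": [60,0,0.02,-0.001,0.01,0,0,60,0,0.04,-0.001,0.02,0,0,60,-0.001,0.06,-0.001,0.033,0,0,60,-0.001,0.08,-0.001,0.033,0,0,60,-0.002,0.1,-0.001,0.033,0,0,60,-0.002,0.12,-0.001,0.033,0,0,60,-0.003,0.14,-0.001,0.033,0,0,60,-0.003,0.16,-0.001,0.033,0,0,60,-0.004,0.18,-0.001,0.033,0,0,60,-0.004,0.2,-0.001,0.033,0,0]
}}

```text
clock: 10.6
position: [0.589, -0.0599, 0.0291]
ee_rot: [0.649, 0.658, 0.27, -0.271]
ft_force: [0.2, -3.3, -2.7]
grip_width: 0.703
grasp_force: 1.8
```

Call:
{"name": "step_arm", "arguments": {
  "commands": [60,0,0.01,0,0,0,0,60,0,0.02,0,0,0,0,60,0,0.03,0,0,0,0,60,0,0.035,0,0,0,0,60,0,0.04,0,0,0,0,60,0,0.044,0,0,0,0,60,0,0.048,0,0,0,0,60,0,0.05,0,0,0,0,60,0,0.052,0,0,0,0,60,0,0.052,0,0,0,0]
}}

```text
clock: 11.85
position: [0.5895, -0.0299, 0.0293]
ee_rot: [0.649, 0.657, 0.27, -0.271]
ft_force: [0.6, -5.0, -0.9]
grip_width: 0.697
grasp_force: 2.4
```

```bash
python3 - <<'E'
from h import *
lane()
a=snap('side','s7')[110:310,180:380];b=snap('top','t7')[90:290,205:405]
cv2.imwrite('pics/c7.png',np.hstack([cv2.resize(a,(400,400)),cv2.resize(b,(400,400))]))
E
```

```text
t 11.85 lane [-0.0196  0.0397] z 0.0293 
err45 [0.  0.2 0.1] J [ 0.79  0.78 -0.58  1.59 -0.37  1.16  0.51] F [ 0.56 -4.99 -0.89] g 0.6970294857355375
```

View pics/c7.png

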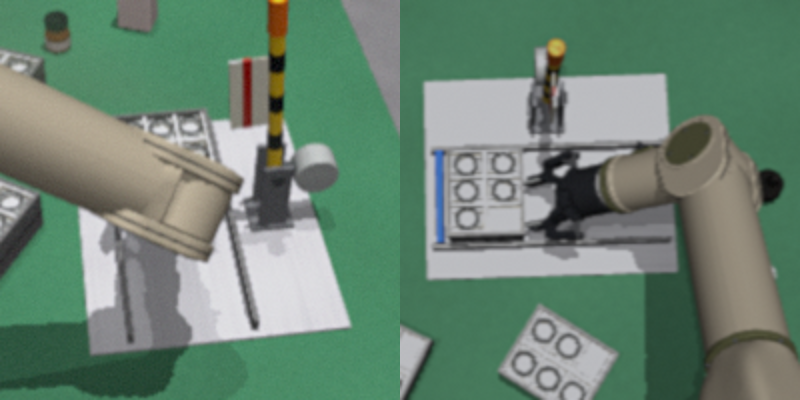

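The tray is almost at the blue stop. I'll measure the remaining gap.

```bash
python3 - <<'E'
from h import *
q=lambda p,z:(R2.T@(at('top',p,z)[:2]-t2)).round(4)
c=lambda x,y:(204.75+(x-400)/2,89.75+y/2)
print(q(c(524,190),.068),q(c(448,190),.068))
# edge profile at full resolution
g=cv2.imread('pics/t7.png',0)
for r in (170,178,186):print(g[r,222:234],g[r,262:272])
for y in(.04,.05,.16,.17):print(y,proj('top',[*(R2@[0,y]+t2),.068]))
E
```

```text
[-0.0034  0.0414] [0.0005 0.1596]
[151 113 102 100 115 154 151 136 162 163 124 106] [119 164 164 153 172 188 189 189 189 190]
[153 116 103  97 101 144 153 145 167 180 181 182] [166 164 157 152 167 180 153 113  86  71]
[150 113 103 101 107 154 156 137 163 165 130 115] [122 172 186 164 140 128 122 116 121 129]
0.04 [[267.1574283  183.67836861]]
0.05 [[263.9444528  183.78082764]]
0.16 [[228.61203532 184.9075134 ]]
0.17 [[225.40092324 185.0099067 ]]
```

Call:
{"name": "step_arm", "arguments": {
  "commands": [60,0,0.001,0,0,0,0,60,0,0.002,0,0,0,0,60,0,0.003,0,0,0,0,60,0,0.004,0,0,0,0,60,0,0.005,0,0,0,0,60,0,0.006,0,0,0,0,60,0,0.006,0,0,0,0,60,0,0.006,0,0,0,0,60,0,0.006,0,0,0,0,60,0,0.006,0,0,0,0]
}}

```text
clock: 13.2
position: [0.5895, -0.0264, 0.0293]
ee_rot: [0.649, 0.657, 0.27, -0.271]
ft_force: [-0.5, -5.0, 0.3]
grip_width: 0.704
grasp_force: 2.7
```

Call:
{"name": "step_arm", "arguments": {
  "commands": [60,0,0.001,0,0,0,0,60,0,0.002,0,0,0,0,60,0,0.003,0,0,0,0,60,0,0.004,0,0,0,0,60,0,0.005,0,0,0,0,60,0,0.006,0,0,0,0,60,0,0.006,0,0,0,0,60,0,0.006,0,0,0,0,60,0,0.006,0,0,0,0,60,0,0.006,0,0,0,0]
}}

```text
clock: 14.45
position: [0.5894, -0.0227, 0.0293]
ee_rot: [0.649, 0.657, 0.27, -0.271]
ft_force: [1.1, -5.3, -0.5]
grip_width: 0.704
grasp_force: 2.7
```

Call:
{"name": "step_arm", "arguments": {
  "commands": [60,0,0.001,0,0,0,0,60,0,0.002,0,0,0,0,60,0,0.003,0,0,0,0,60,0,0.004,0,0,0,0,60,0,0.004,0,0,0,0,60,0,0.004,0,0,0,0,60,0,0.004,0,0,0,0,60,0,0.004,0,0,0,0,60,0,0.004,0,0,0,0,60,0,0.004,0,0,0,0]
}}

```text
clock: 15.7
position: [0.5896, -0.0221, 0.0292]
ee_rot: [0.65, 0.657, 0.27, -0.27]
ft_force: [-1.3, -11.6, 3.3]
grip_width: 0.7
grasp_force: 5.8
```

The force doubled and the TCP stopped, so the stack is against the stop. Backing off.

Call:
{"name": "step_arm", "arguments": {
  "commands": [60,0,-0.01,0,0,0,0,60,0,-0.02,0,0,0,0,60,0,-0.04,0,0,0,0,60,0,-0.06,0.003,0,0,0,60,0,-0.09,0.005,0,0,0,60,0,-0.12,0.01,0,0,0,60,0,-0.15,0.02,0,0,0,60,0,-0.17,0.03,0,0,0,60,0,-0.17,0.03,0,0,0,60,0,-0.17,0.03,0,0,0]
}}

```text
clock: 16.95
position: [0.5892, -0.1211, 0.0472]
ee_rot: [0.649, 0.658, 0.27, -0.271]
ft_force: [0.6, -0.4, 0.5]
grip_width: 0.703
grasp_force: 0.0
```

```bash
python3 - <<'E'
from h import *
lane()
a=snap('side','s8')[110:310,180:380];b=snap('top','t8')[90:290,205:405]
cv2.imwrite('pics/c8.png',np.hstack([cv2.resize(a,(400,400)),cv2.resize(b,(400,400))]))
E
```

```text
t 16.95 lane [-0.021  -0.0516] z 0.0472 
err45 [-0.   0.2 -0. ] J [ 0.85  0.82 -0.54  1.45 -0.34  1.31  0.56] F [ 0.59 -0.4   0.53] g 0.7027680979943696
```

View pics/c8.png

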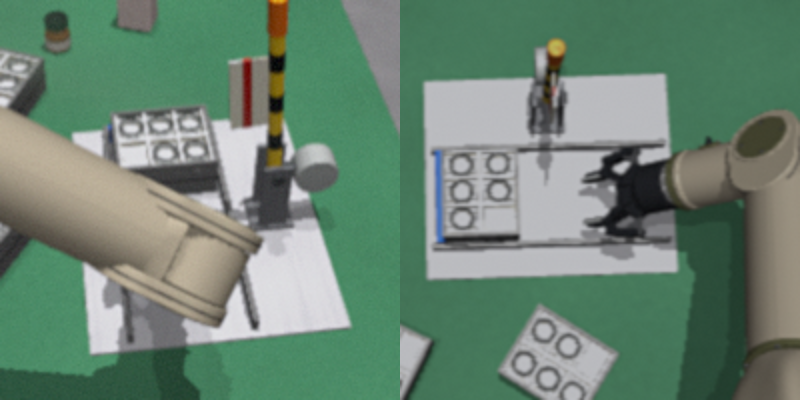

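The tray sits flush against the blue stop (crop x 443–519), the barrier is upright, and the gripper is clear of everything.

```bash
python3 -c "
from workcell import *
print(hand_in())"
```

```text
the job is handed in; nothing more can be done
None
```

The job is handed in: the barrier stands raised by itself, the tray stack rests flat against the blue end stop, and the robot is clear of everything at about 17 s of the 58 s allowed; no verdict was returned.

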